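# Third hand at the jeweller's bench: shut the gem box and press its end plate on

## Task

Slide the lid of the wooden gem box in the sprung jig fully shut, then take the loose brass end plate by its grip block, stand it on the jig's board and press its flat face squarely against the open end of the box, centred, with a steady push of about 10 newtons (6 to 14 will do), so that I can screw it on. Finish while still holding it pressed there: do not let go. Leave the other things on the bench where they are.

Things in the scene. Friction and masses are not known exactly. Their poses are not given: they have to be found in the camera images.
- box: Wooden gem box, 110 (x) x 80 (y) x 45 mm high, on the jig's board. Origin: centre of its underside, at the board's top. Open end: the -x end face (80 mm wide, 55 mm from the origin), facing roughly towards the robot. Springs behind it: pushed along its +x it yields 1 mm per newton (25 mm travel, then rigid) and springs back when let go; it moves in no other way.
- jig: Fixed wooden board under the box, 260 (x) x 130 (y) x 16 mm thick; origin at the centre of its underside, on the table; axes as the box's. It reaches 100 mm in front of the box's open end. At its +x end a backstop, 50 mm high, takes the box's springs.
- lid (a joint): How far the flat lid of the box stands open, m: 0 shut (at its stop), up to 0.075. It slides in grooves at the box's top, sticks out beyond the -x end when open, and shuts by a push along the box's +x; about 1.5 N moves it, it stays where left. Lid 102 x 65 x 6 mm, its top 44.5 mm above the box's underside; shut, its front edge is 1.5 mm inside the end face.
- lid_grip (a point): Top centre of the finger rib across the lid: 8 mm thick (along box x), 44 mm wide (y), rising 14 mm above the lid's top, on the box's centre line. With the lid shut the rib is 20 mm inside the box's end face. Axes as the box's.
- plate: Loose brass plate, 6 mm thick, 70 mm wide (y), 46 mm high, standing on the table left or right of the jig, with an aluminium grip block behind it, 34 mm deep (x), 20 wide (y), 34 high, level at the foot. 0.2 kg. Origin: underside, below the block's centre; +x points from block to plate, roughly away from the robot; outer flat face at x = +23 mm. Grip the block from above, fingers closing along y.
- plate_face (a point): Middle of the bottom edge of the plate's outer flat face, the face that goes against the box (axes as the plate's).
- dish: white ceramic bowl, 84 mm across, 22 mm high; origin at centre of underside. Bystander: leave alone.
- cork_block: plain cork block 60 x 45 x 40 mm; origin at centre of underside. Bystander: leave alone.
- pliers: black-handled pliers lying flat, about 180 mm long, 12 mm high; origin near the pivot, +x towards the jaws. Bystander: leave alone.
- graver: dark wooden mushroom-shaped handle standing upright, 38 mm across, 55 mm high; origin at centre of underside. Bystander: leave alone.
- bur_block: wooden block 50 x 90 x 30 mm full of upright steel burs, 57 mm high in all; origin at centre of underside. Bystander: leave alone.
- jar: small glass jar, 52 mm across, 60 mm high; origin at centre of underside. Bystander: leave alone.
Not all that is in view belongs to the job. What is shaped like the plate but blue is not meant.

How it is judged:
By the outcome, as a careful person would: the job done as asked, in the order asked, and still so for the second after the job is handed in, while the arm keeps its last pose, push and grip.
It also fails if it takes over 54 s, if anything falls off the work surface, if the arm or the gripper's body presses on something with over 40 N, if the wrist force passes 120 N, or if a joint passes its speed limit or range.

## Robot

A 7-joint arm with a two-finger parallel gripper is mounted at the origin on the work surface. World frame = base frame: x ahead of the robot, y to its left, z up, the work surface at z = 0. Lengths are in m, angles in rad, forces in N, time in s.
With the tool pointing down it reaches from about 0.425 to 0.8 m from the base axis. Payload 8.3 kg.
Tool frame: the origin (TCP) lies midway between the tips of the shut fingers; the grasp point (between the pads) lies 19 mm behind it; z points along the fingers, y is the line along which they close (so a half turn about z gives the same grasp; the last joint's range is limited). The gripper opens to 85 mm and grips with 20 to 120 N. Pads are 22 mm wide; open, the fingers measure 114 mm over their backs; the gripper's body (76 mm by 85 mm) begins 54 mm behind the grasp point. The pads swing forward as they close: fully open they stand 13 mm farther back than shut.
Start: joints at [-1.224, 0.383, 0.016, 1.37, -0.006, 1.388, -0.046], TCP at [0.249, 0.573, 0.231] pointing down, gripper open.
Joint ranges: [-2.95, 2.95], [-0.25, 2.06], [-1.52, 1.56], [0.18, 2.33], [-1.44, 4.58], [0.02, 2.06], [-3.01, 3.01]. Speed limits (rad/s): [2.39, 2.39, 3.01, 3.01, 3.14, 3.14, 3.14].

## Interface

Orientations are given as a unit quaternion [x, y, z, w].
In Python, from workcell import env gives the robot as it stands.
- The arm moves only by the tool send_rows, never from a script. Its argument "increments" is one flat list of numbers, 4 for each row, row after row: the shift along the tool's x, y, z in cm, then the turn about the tool's z in rad. In form: [dx, dy, dz, twist, dx, dy, dz, twist, ...]. A call has 1 to 8 rows; each row shifts and turns the commanded pose from where the row before left it, along the tool's axes as they then stand; what a row does not reach is not made up. A row lasts 1/8 s, in which the tool goes at most 62.5 mm and 10.7 degrees, less where a joint would pass 70% of its speed; a pose out of reach is approached as far as the arm can. A call with a gripper value outside its range is refused whole. "hand" is the opening, from 0 (shut) to 1 (fully open), set as the call begins (left out, the last holds). The fingers move at their own pace and stop on an object; the grip force is fixed at half the most. Time passes only in rows, so rows that do not move let the fingers close. It gives the time, the measured TCP pose, the force, the opening and the grip force at its end, in the units of the state.
- env.get_state(): the state, without advancing time (a new reading comes with each control period).
- env.camera(name): name is "side" or "top" or "wrist"; returns the picture (420x560x3 uint8, blue, green, red); there is no depth.
- env.camera_model(name): a dict with "fx", "fy", "cx", "cy" (pixels), "distortion" ([k1, k2, p1, p2, k3] as OpenCV has them; the pictures are not rectified), "camera_from_world" (4x4, takes a point from world to camera coordinates). Camera axes: x right, y up, looking along -z (the intrinsics and any distortion apply to the point x, -y, -z); pixel columns grow to the right and rows downward; lengths in m; the calibration is good to about 2 mm. A picture is of the moment at which its call begins: read the wrist's pose just before it. camera_model takes no time and is no camera call; for the wrist camera it gives the pose at the moment of the call.
- env.finish_job(): hands the job in; it is judged then, once.
The state is a dict: "t": time; "joint_pos": joint angles; "qvel": joint speeds; "effort": joint torques, N m; "eef_pos": TCP position; "orientation": TCP orientation; "ft_force": force on the tool from outside, world axes, zero at the start; "wrist_torque": the same for the moment, N m; "opening": finger opening in m; "grip_force": force on a finger pad.
Only numpy, scipy, OpenCV 4.12 (cv2) and the standard library are available. Lean on these libraries where they do the work, as an engineer would, in place of code of your own. Each camera call takes 0.05 s, during which the arm holds its last target. There are 200 camera calls.

## Working session

There is one attempt and no reset: what is moved stays moved. The work goes in short steps, Python scripts to look and compute and a tool call to move; the robot and the scene stay as the last step left them, time stands still between calls to the robot, and variables do not carry over. Pictures are saved under pics/ and viewed, at most 10 in all, crops included, and the job is handed in when it is done.

Besides the shell and the picture viewer there is one more tool, called after "Request:" by a JSON object that holds its "api" and its "payload", one argument or row to a line. send_rows: Moves the arm, as the interface text tells. Its arguments: {"type":"object","properties":{"increments":{"type":"array"},"hand":{"type":"number"}},"required":["increments"]}

```bash
mkdir -p pics; cat > h.py <<'E'
import numpy as np, cv2
from workcell import env
def ray(m,u,v):
    K=np.array([[m['fx'],0,m['cx']],[0,m['fy'],m['cy']],[0,0,1]]);
    p=cv2.undistortPoints(np.array([[[u,v]]],float),K,np.array(m['distortion'],float))[0,0]
    T=np.array(m['camera_from_world']);R=T[:3,:3];c=-R.T@T[:3,3]
    d=R.T@np.array([p[0],-p[1],-1.]);return c,d/np.linalg.norm(d)
def onz(m,u,v,z):
    c,d=ray(m,u,v);return c+d*(z-c[2])/d[2]
def proj(m,P):
    K=np.array([[m['fx'],0,m['cx']],[0,m['fy'],m['cy']],[0,0,1]]);T=np.array(m['camera_from_world'])
    q=np.atleast_2d(P)@T[:3,:3].T+T[:3,3];q=q*[1,-1,-1]
    return cv2.projectPoints(q,np.zeros(3),np.zeros(3),K,np.array(m['distortion'],float))[0][:,0]
E
python3 - <<'E'
from h import *
s=env.get_state();print(s)
for n in("top","side"):
    cv2.imwrite(f"pics/{n}0.png",env.camera(n)); m=env.camera_model(n);print(n,m)
E
```

```text
{'t': 0.0, 'joint_pos': array([-1.22388395,  0.3842421 ,  0.01638599,  1.3711785 , -0.00629897,
        1.38820562, -0.04650947]), 'qvel': array([-0.0003033 , -0.00091358,  0.00050479,  0.00062012, -0.00017589,
        0.00013908,  0.00059923]), 'effort': array([ 2.57018864e-04, -6.27575397e+01,  8.44432544e-01, -3.71829414e+01,
        1.65884971e-02,  1.39305546e-02,  1.61619177e-06]), 'eef_pos': array([0.24879258, 0.57278566, 0.23026549]), 'orientation': array([ 2.03454080e-01,  9.79083987e-01, -9.75355392e-04, -1.81002732e-04]), 'ft_force': array([ 0.37103019, -0.9937229 , -0.0106816 ]), 'wrist_torque': array([ 0.0043543 , -0.01363515, -0.00209147]), 'grip_force': 0.0, 'opening': 0.08530277850110754}
top {'fx': 383.5254701723741, 'fy': 383.5254701723741, 'cx': 282.5801917291554, 'cy': 209.46217652021716, 'distortion': array([0.02713693, 0.        , 0.        , 0.        , 0.        ]), 'camera_from_world': array([[-0.00959955, -0.99993383,  0.00633844,  0.01975994],
       [ 0.98792323, -0.00850355,  0.15471063, -0.55357449],
       [-0.1546465 ,  0.00774705,  0.98793949, -1.07255188],
       [ 0.        ,  0.        ,  0.        ,  1.        ]])}
side {'fx': 469.85858708647123, 'fy': 469.85858708647123, 'cx': 277.2402837575689, 'cy': 213.09338881455778, 'distortion': array([-0.09890453,  0.        ,  0.        ,  0.        ,  0.        ]), 'camera_from_world': array([[ 0.93109306, -0.36457882,  0.01216532, -0.53147777],
       [ 0.26679161,  0.70334144,  0.65888774, -0.22392812],
       [-0.24877289, -0.6102402 ,  0.75214291, -0.92434983],
       [ 0.        ,  0.        ,  0.        ,  1.        ]])}
```

View pics/top0.png

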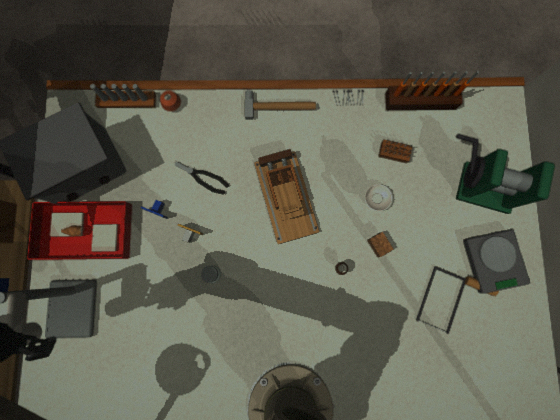

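View pics/side0.png

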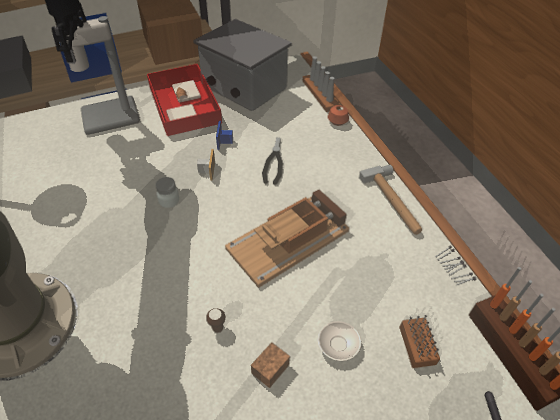

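Top view: the jig is around (287,197), with the box in its upper part. Two plate-like candidates: a yellowish one at (188,232), and a blue one at (155,208). The yellowish one fits "brass" and the blue one is excluded. I'll confirm with an enlarged crop.

```bash
python3 - <<'E'
from h import *
t=cv2.imread("pics/top0.png");s=cv2.imread("pics/side0.png")
def cr(i,x,y,w,h,k): return cv2.resize(i[y:y+h,x:x+w],None,fx=k,fy=k,interpolation=cv2.INTER_CUBIC)
A=np.hstack([cr(t,140,195,80,60,5),cr(s,180,115,80,60,5)])
B=np.hstack([cr(t,245,145,80,60,5),cr(s,225,185,130,97,3.0769)[:298,:400]])
h=min(300,B.shape[0]) if True else 0
B=np.hstack([cr(t,245,145,80,106,300/106*1.0),cr(s,220,180,140,105,300/105)])
B=cv2.copyMakeBorder(B[:300],0,0,0,800-B.shape[1],cv2.BORDER_CONSTANT)
cv2.imwrite("pics/crop1.png",np.vstack([A,B]))
E
```

```text
Traceback (most recent call last):
ValueError: all the input array dimensions except for the concatenation axis must match exactly, but along dimension 0, the array at index 0 has size 300 and the array at index 1 has size 298
```

```bash
python3 - <<'E'
from h import *
t=cv2.imread("pics/top0.png");s=cv2.imread("pics/side0.png")
def cr(i,x,y,w,h): return cv2.resize(i[y:y+h,x:x+w],(400,300),interpolation=cv2.INTER_CUBIC)
cv2.imwrite("pics/crop1.png",np.vstack([np.hstack([cr(t,140,195,80,60),cr(s,180,115,80,60)]),np.hstack([cr(t,220,145,140,105),cr(s,220,180,140,105)])]))
E
```

```text
(no output)
```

View pics/crop1.png

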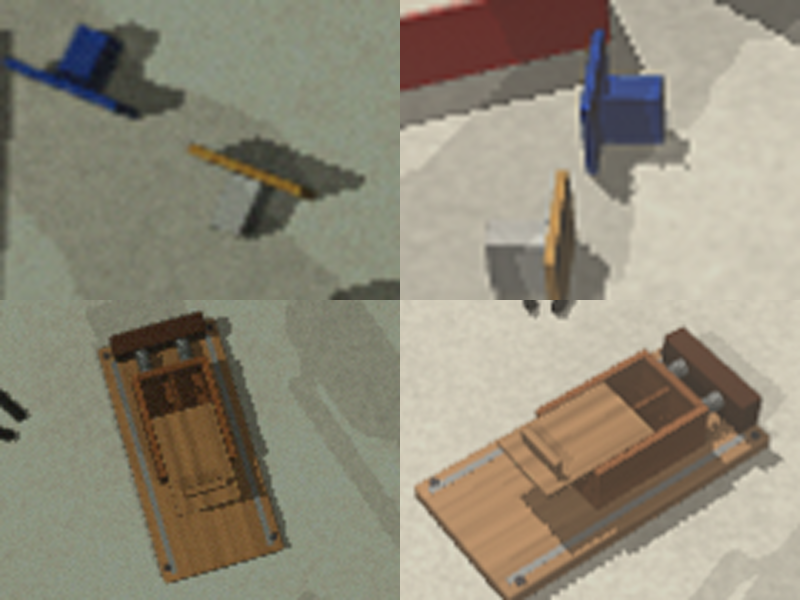

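The crop confirms it: brass plate with a grey aluminium block, top edge from (178,225) to (202,234) in the top view. The other one is all blue. The box lid stands partly open, and its rib shows in the side view.

```bash
python3 - <<'E'
from h import *
m=env.camera_model("top");s=env.camera_model("side")
f=lambda x,y:(220+x/2.857,145+(y-300)/2.857)
g=lambda x,y:(220+x/2.857,180+(y-300)/2.857)
for n,p in dict(nl=(167,581),nr=(290,545),fl=(100,350)).items(): print("top",n,onz(m,*f(*p),.016).round(4))
for n,p in dict(nl=(416,490),nr=(512,598),fr=(768,437)).items(): print("side",n,onz(s,*g(p[0]-400,p[1]),.016).round(4))
print("lid front corners",[onz(s,*g(x-400,y),.06).round(4) for x,y in((498,440),(548,493))])
print("rib ends",[onz(s,*g(x-400,y),.0745).round(4) for x,y in((526,430),(564,468))])
print("plate top",[onz(m,140+x/5,195+y/5,.046).round(4) for x,y in((190,148),(312,195))])
print("block top",[onz(m,140+x/5,195+y/5,.034).round(4) for x,y in((228,178),(263,185),(215,222),(248,235))])
for n in("top","side"): print(proj(env.camera_model(n),np.array([[.249,.573,.231]])))
w=env.camera_model("wrist");print(w);st=env.get_state()
from scipy.spatial.transform import Rotation as R
print(R.from_quat(st['orientation']).as_matrix().round(3)); T=np.linalg.inv(w['camera_from_world']);Rt=R.from_quat(st['orientation']).as_matrix()
print("cam in tool",(Rt.T@(T[:3,3]-st['eef_pos'])).round(4),(Rt.T@T[:3,:3]).round(3))
E
```

```text
top nl [0.4573 0.0276 0.016 ]
top nr [ 0.4933 -0.0999  0.016 ]
top fl [0.7029 0.0968 0.016 ]
side nl [0.4571 0.0246 0.016 ]
side nr [ 0.4931 -0.0947  0.016 ]
side fr [ 0.7379 -0.0252  0.016 ]
lid front corners [array([0.5225, 0.0149, 0.06  ]), array([ 0.54  , -0.0455,  0.06  ])]
rib ends [array([0.5417, 0.0053, 0.0745]), array([ 0.5551, -0.0385,  0.0745])]
plate top [array([0.5118, 0.3155, 0.046 ]), array([0.4841, 0.2451, 0.046 ])]
block top [array([0.4956, 0.2962, 0.034 ]), array([0.4913, 0.2759, 0.034 ]), array([0.4701, 0.3029, 0.034 ]), array([0.4625, 0.2838, 0.034 ])]
[[ 37.37495806 331.9107395 ]]
[[78.98219523 57.17720723]]
{'fx': 352.05929920500523, 'fy': 352.05929920500523, 'cx': 280.81575626158434, 'cy': 209.1997171488446, 'distortion': array([-0.02437496,  0.        ,  0.        ,  0.        ,  0.        ]), 'camera_from_world': array([[ 3.98589209e-01,  9.17129340e-01, -6.45023617e-04,
        -6.24349349e-01],
       [-8.81548738e-01,  3.82931505e-01, -2.76107379e-01,
         3.57499235e-02],
       [-2.52979178e-01,  1.10622041e-01,  9.61126578e-01,
        -3.78885768e-01],
       [ 0.00000000e+00,  0.00000000e+00,  0.00000000e+00,
         1.00000000e+00]])}
[[-0.917  0.398 -0.001]
 [ 0.398  0.917 -0.002]
 [-0.    -0.002 -1.   ]]
cam in tool [ 0.0701 -0.0002 -0.1433] [[-0.     0.961  0.276]
 [ 1.     0.001 -0.001]
 [-0.001  0.276 -0.961]]
```

Request:
{"api": "send_rows", "payload": {
  "increments": [-4.2,-2.1,0,0,-4.2,-2.1,0,0,-4.2,-2.1,0,0,-4.2,-2.1,0,0,-4.2,-2.1,0,0,-4.2,-2.1,0,0,-4.2,-2.1,0,0,0,0,0,0]
}}

```text
t: 1.1
eef_pos: [0.463, 0.3166, 0.231]
orientation: [0.207, 0.978, -0.001, 0.001]
ft_force: [0.1, 0.6, 0.2]
opening: 0.0853
grip_force: 0.0
```

```bash
cat > w.py <<'E'
from h import *
import sys
s=env.get_state();m=env.camera_model("wrist");i=env.camera("wrist");cv2.imwrite(f"pics/{sys.argv[1]}.png",i)
np.save(f"pics/{sys.argv[1]}.npy",m,allow_pickle=True)
print(s['t'],s['eef_pos'].round(4),s['orientation'].round(4),s['ft_force'].round(2))
E
python3 w.py w1
```

```text
1.1 [0.463  0.3166 0.231 ] [ 2.074e-01  9.783e-01 -9.000e-04  6.000e-04] [0.11 0.61 0.19]
```

View pics/w1.png

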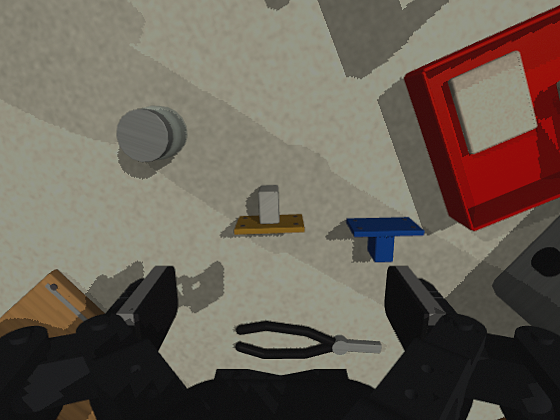

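Wrist view: brass plate at (270,224) with its grey block at (268,205). The blue decoy is at (385,235), the jar at (152,135), the pliers at the bottom, and a jig corner at lower left.

```bash
python3 - <<'E'
from h import *
i=cv2.imread("pics/w1.png");m=np.load("pics/w1.npy",allow_pickle=True).item()
h=cv2.cvtColor(i,cv2.COLOR_BGR2HSV);roi=np.zeros(i.shape[:2],np.uint8);roi[170:245,225:315]=1
b=((h[...,0]>12)&(h[...,0]<32)&(h[...,1]>130)&(h[...,2]>70)&(roi>0)).astype(np.uint8)
n,l,st,_=cv2.connectedComponentsWithStats(b);k=1+st[1:,4].argmax();b=l==k;print(st[k])
xs=np.arange(st[k][0]+3,st[k][0]+st[k][2]-3)
bot=np.array([onz(m,x,np.where(b[:,x])[0].max()+.5,.046)[:2] for x in xs])
vx,vy,x0,y0=cv2.fitLine(bot.astype(np.float32),cv2.DIST_HUBER,0,1e-4,1e-4).ravel()
d=np.array([vx,vy]);d*=np.sign(d[1]);u=np.array([d[1],-d[0]]);print("yaw",np.degrees(np.arctan2(u[1],u[0])))
ys,X=np.where(b);e=[]
for x in(st[k][0]-.5,st[k][0]+st[k][2]-.5):
    c=X<st[k][0]+2 if x<260 else X>st[k][0]+st[k][2]-3
    e.append(onz(m,x,ys[c].max(),.046)[:2])
print("width",np.linalg.norm(e[0]-e[1]));mid=(e[0]+e[1])/2
p0=np.array([x0,y0]);mid=p0+d*((mid-p0)@d);print("face",mid,"origin",mid-.023*u)
# block top
g=((h[...,1]<40)&(h[...,2]>140)&(roi>0)).astype(np.uint8)
n,l,st,_=cv2.connectedComponentsWithStats(g);k=1+st[1:,4].argmax();print(st[k])
for r in range(st[k][1],st[k][1]+st[k][3],4):
    c=np.where(l[r]==k)[0]; A=onz(m,c.min()-.5,r,.034)[:2];B=onz(m,c.max()+.5,r,.034)[:2];print(r,c.min(),c.max(),((A+B)/2-mid)@d*1e3,(A-mid)@u*1e3,np.linalg.norm(A-B)*1e3)
s=env.get_state();print(s['eef_pos'])
E
```

```text
[234 214  70  21 830]
yaw -22.084846
width 0.06938251402341017
face [0.50267839 0.28549445] origin [0.48136595 0.29414197]
[225 237  36   8 213]
237 226 248 -33.17967661642555 7.460181153593246 23.707880114182228
241 225 252 -31.92863350968984 11.824461213208249 28.958563439169204
[0.4611981  0.31926291 0.23095861]
```

```bash
cat > plate.py <<'E'
from h import *
def plate(i,m,roi4=(170,245,225,315)):
    h=cv2.cvtColor(i,cv2.COLOR_BGR2HSV);roi=np.zeros(i.shape[:2],np.uint8);a=roi4;roi[a[0]:a[1],a[2]:a[3]]=1
    b=((h[...,0]>12)&(h[...,0]<32)&(h[...,1]>130)&(h[...,2]>70)&(roi>0)).astype(np.uint8)
    n,l,st,_=cv2.connectedComponentsWithStats(b);k=1+st[1:,4].argmax();b=l==k;s=st[k];print(s)
    bot=np.array([onz(m,x,np.where(b[:,x])[0].max()+.5,.046)[:2] for x in range(s[0]+3,s[0]+s[2]-3)])
    vx,vy,x0,y0=cv2.fitLine(bot.astype(np.float32),cv2.DIST_HUBER,0,1e-4,1e-4).ravel()
    d=np.array([vx,vy]);d*=np.sign(d[1]);u=np.array([d[1],-d[0]])
    r=s[1]+s[3]-5;e=[onz(m,x,r,.046)[:2] for x in(s[0]-.5,s[0]+s[2]-.5)]
    mid=(e[0]+e[1])/2;p0=np.array([x0,y0]);mid=p0+d*((mid-p0)@d)
    print("yaw",np.degrees(np.arctan2(u[1],u[0])),"width",np.linalg.norm(e[0]-e[1]),"face",mid,"origin",mid-.023*u)
E
python3 w.py w2; python3 w.py w3; python3 - <<'E'
from plate import *
for n in("w2","w3"): plate(cv2.imread(f"pics/{n}.png"),np.load(f"pics/{n}.npy",allow_pickle=True).item())
E
```

```text
1.15 [0.4612 0.3193 0.231 ] [ 2.055e-01  9.786e-01 -5.000e-04 -1.000e-04] [-1.38  0.15  0.39]
1.2 [0.46   0.321  0.2309] [ 2.04e-01  9.79e-01 -2.00e-04 -4.00e-04] [-0.09  0.54  0.1 ]
[232 217  70  20 835]
yaw -21.591568 width 0.06921339057290644 face [0.50276031 0.28568176] origin [0.48137421 0.29414548]
[231 219  70  20 852]
yaw -21.334726 width 0.06931227354892544 face [0.50287517 0.28600132] origin [0.48145134 0.29436909]
```

Request:
{"api": "send_rows", "payload": {
  "increments": [0,0,0.75,-0.171,0,0,0.75,-0.171,0,0,0.75,-0.171,0,0,0.75,-0.171,0.5,-5,0,0,0.5,-5,0,0,0.5,-5,0,0,0.5,-5,0,0],
  "hand": 0
}}

```text
t: 2.25
eef_pos: [0.4945, 0.1236, 0.2013]
orientation: [-0.138, 0.99, 0.0, -0.0]
ft_force: [1.6, 0.2, 0.8]
opening: -0.0001
grip_force: 0.0
```

Request:
{"api": "send_rows", "payload": {
  "increments": [0.5,-5,0,0,0.5,-5,0,0,0.5,-4.8,0,0,0,0,0,0,0,0,0,0]
}}

```text
t: 2.88
eef_pos: [0.5205, -0.0213, 0.2011]
orientation: [-0.138, 0.99, 0.0, -0.0]
ft_force: [-0.2, 0.2, 0.3]
opening: 0.0001
grip_force: 0.0
```

```bash
python3 w.py w4
```

```text
2.875 [ 0.5205 -0.0213  0.2011] [-1.378e-01  9.905e-01  4.000e-04 -2.000e-04] [-0.17  0.25  0.33]
```

View pics/w4.png

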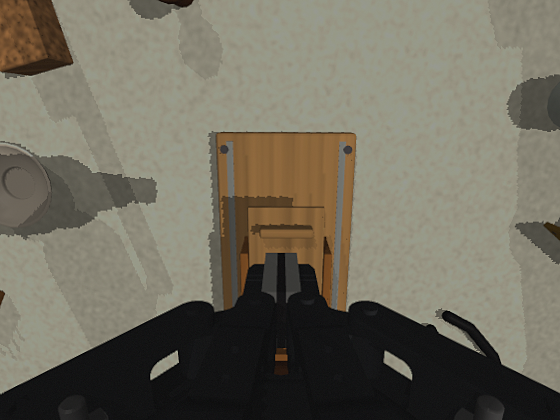

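Wrist view: the jig's near edge runs from (217,133) to (355,133), level in the picture. The lid's front edge runs from (248,207) to (323,207), and the rib spans (260–312, 226–237). The shut fingers are below it.

```bash
python3 - <<'E'
from h import *
i=cv2.imread("pics/w4.png");m=np.load("pics/w4.npy",allow_pickle=True).item()
h=cv2.cvtColor(i,cv2.COLOR_BGR2HSV);w=((h[...,0]<25)&(h[...,1]>90)).astype(np.uint8)
w[:120]=0;w[:,:200]=0;w[:,365:]=0
T=np.array([[x,np.where(w[:,x])[0].min()-.5] for x in range(224,350)]);
P=np.array([onz(m,a,b,.016)[:2] for a,b in T]);vx,vy,x0,y0=cv2.fitLine(P.astype(np.float32),cv2.DIST_HUBER,0,1e-4,1e-4).ravel()
d=np.array([vx,vy])*np.sign(vy);u=np.array([d[1],-d[0]]);print("jig yaw",np.degrees(np.arctan2(u[1],u[0])))
L=[];R=[]
for r in range(150,190,4):
    c=np.where(w[r])[0];L.append(onz(m,c.min()-.5,r,.016)[:2]);R.append(onz(m,c.max()+.5,r,.016)[:2])
L=np.array(L);R=np.array(R);print("widths",np.linalg.norm(L-R,axis=1).mean())
for q in(L,R):
    t=q[0]-q[-1];print("side yaw",np.degrees(np.arctan2(-t[1],-t[0])))
C=(L+R).mean(0)/2;p0=np.array([x0,y0]);f=p0+d*((C-p0)@d);
E=f+.1*u;print("front mid",f,"end face mid",E,"y of centre")
for n,a,b,z in(("lid fl",248,206.5,.0605),("lid fr",323.5,206.5,.0605),("rib l",260,226,.0745),("rib r",312.5,226,.0745),("ribfront bottom",285,237.5,.0605)):
    q=onz(m,a,b,z)[:2]-E;print(n,(q@u*1e3).round(1),(q@d*1e3).round(1))
s=env.get_state();q=s['eef_pos'][:2]-E;print("tcp",q@u*1e3,q@d*1e3)
g=cv2.cvtColor(i,cv2.COLOR_BGR2GRAY);print(g[200:250,275])
E
```

```text
jig yaw 15.239384
widths 0.1284902977211649
side yaw 14.598545907450816
side yaw 15.86035027042476
front mid [ 0.47182611 -0.03010133] end face mid [ 0.56830972 -0.00381608] y of centre
lid fl -41.3 -31.5
lid fr -41.9 31.7
rib l -28.9 -20.7
rib r -29.4 21.7
ribfront bottom -14.0 -0.1
tcp -50.576747286133966 -3.832735489931692
[ 65  65  64  65  65  64  55  69 110 108 107 106 106 107 105 106 106 106
 106 106 106 105 107 109 100  50  48  51  53  74 102 104 107 104 102 103
  98  86  85  99  96  96  95  96  95  96  94  96 101 108]
```

Request:
{"api": "send_rows", "payload": {
  "increments": [0,0.4,3,0.01,0,0,4,0,0,0,3.5,0,0,0,2,0,0,0,1,0,0,0,0,0]
}}

```text
t: 3.68
eef_pos: [0.5193, -0.0182, 0.066]
orientation: [-0.133, 0.991, 0.0, -0.0]
ft_force: [0.1, -0.0, 0.2]
opening: -0.0005
grip_force: 0.0
```

Request:
{"api": "send_rows", "payload": {
  "increments": [-0.8,0,0,0,-0.8,0,0,0,-0.8,0,0,0,-0.8,0,0,0,-0.8,0,0,0,-0.5,0,0,0,-0.3,0,0,0,0,0,0,0]
}}

```text
t: 4.68
eef_pos: [0.5659, -0.0068, 0.0662]
orientation: [-0.132, 0.991, -0.0, -0.0]
ft_force: [-1.0, 0.9, 0.1]
opening: 0.0002
grip_force: 0.5
```

Request:
{"api": "send_rows", "payload": {
  "increments": [-0.3,0,0,0,-0.3,0,0,0,0,0,0,0,0,0,0,0]
}}

```text
t: 5.18
eef_pos: [0.5716, -0.0052, 0.0662]
orientation: [-0.132, 0.991, -0.0, -0.0]
ft_force: [-1.3, -0.5, -0.4]
opening: 0.0001
grip_force: 0.5
```

Request:
{"api": "send_rows", "payload": {
  "increments": [-0.2,0,0,0,-0.2,0,0,0,0,0,0,0,0,0,0,0]
}}

```text
t: 5.68
eef_pos: [0.5755, -0.0041, 0.0662]
orientation: [-0.132, 0.991, 0.0, -0.0]
ft_force: [-0.3, -0.3, 0.8]
opening: 0.0002
grip_force: 0.7
```

Request:
{"api": "send_rows", "payload": {
  "increments": [-0.2,0,0,0,-0.2,0,0,0,0,0,0,0,0,0,0,0]
}}

```text
t: 6.18
eef_pos: [0.579, -0.0032, 0.0662]
orientation: [-0.132, 0.991, 0.0, -0.0]
ft_force: [-5.2, -0.5, 1.7]
opening: 0.0
grip_force: 2.4
```

Request:
{"api": "send_rows", "payload": {
  "increments": [-0.2,0,0,0,-0.2,0,0,0,0,0,0,0,0,0,0,0]
}}

```text
t: 6.68
eef_pos: [0.5821, -0.0023, 0.0661]
orientation: [-0.132, 0.991, 0.0, -0.001]
ft_force: [-7.6, -0.5, 4.1]
opening: -0.0004
grip_force: 4.0
```

Request:
{"api": "send_rows", "payload": {
  "increments": [0.2,0,0,0,0.2,0,0,0,0.3,0,0,0,0.5,0,0,0,1.5,0,0,0,1,0,-4,0,1.5,0,-4.5,0,2,0,-5,0]
}}

```text
t: 7.68
eef_pos: [0.5137, -0.021, 0.2028]
orientation: [-0.132, 0.991, -0.0, 0.001]
ft_force: [1.0, 0.1, 1.2]
opening: -0.0002
grip_force: 0.0
```

Request:
{"api": "send_rows", "payload": {
  "increments": [0,0,0,0,0,0,0,0],
  "hand": 1
}}

```text
t: 7.92
eef_pos: [0.5141, -0.0208, 0.2016]
orientation: [-0.132, 0.991, 0.0, 0.001]
ft_force: [-1.2, -0.5, -1.3]
opening: 0.0356
grip_force: 0.0
```

```bash
python3 w.py w5; python3 - <<'E'
import cv2
i=cv2.imread("pics/w5.png")[130:330,180:390];cv2.imwrite("pics/w5c.png",cv2.resize(i,None,fx=2.9,fy=2.9,interpolation=2))
E
```

```text
7.925 [ 0.5141 -0.0208  0.2016] [-1.318e-01  9.913e-01  1.000e-04  9.000e-04] [-1.21 -0.45 -1.31]
```

View pics/w5c.png

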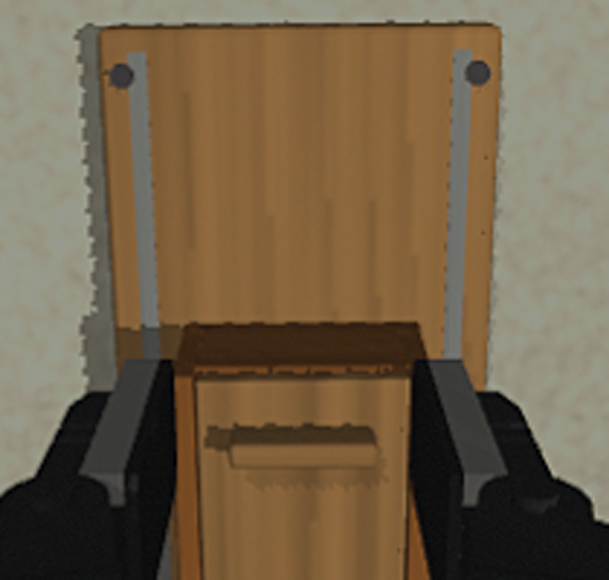

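The lid is shut: its front edge (crop row 375) sits just inside the end face. The foot of the end face runs from about (188,324) to (418,324) in the crop. Next I'll measure the end face from this view.

```bash
python3 - <<'E'
from h import *
i=cv2.imread("pics/w5.png");m=np.load("pics/w5.npy",allow_pickle=True).item()
V=cv2.GaussianBlur(cv2.cvtColor(i,cv2.COLOR_BGR2GRAY),(1,3),0).astype(float)
def line(P):
    vx,vy,x0,y0=cv2.fitLine(np.array(P,np.float32),cv2.DIST_HUBER,0,1e-4,1e-4).ravel();d=np.array([vx,vy])*np.sign(vy);return np.array([x0,y0]),d,90-np.degrees(np.arctan2(d[1],d[0]))
f=lambda x,y:(180+x/2.9,130+y/2.9)
c0=int(f(200,0)[0]);c1=int(f(405,0)[0])
foot=[]
for x in range(c0,c1):
    col=V[236:248,x];foot.append(onz(m,x,236+np.argmin(np.diff(col))+.5,.016)[:2])
p,d,a=line(foot);u=np.array([d[1],-d[0]]);print("foot",p,"yaw",-a)
g=[]
for x in range(215,345):
    col=V[132:146,x];g.append(onz(m,x,132+np.argmin(np.diff(col)) +.5,.016)[:2])
q,d2,a2=line(g);print("board edge",q,"yaw",-a2,"dist",(p-q)@u*1e3)
for n,x,y,z in(("foot l",188,326,.016),("foot r",418,326,.016),("top l",177,366,.061),("top r",424,366,.061),("board l",100,28,.016),("board r",500,25,.016),("lidfl",195,377,.0605),("lidfr",411,377,.0605),("rib l",229,445,.0745),("rib r",379,445,.0745)):
    w=onz(m,*f(x,y),z)[:2];print(n,w.round(4),((w-p)@u*1e3).round(1),((w-np.array([.5683,-.0038]))@np.array([-.263,.965])*1e3).round(1))
E
```

```text
foot [ 0.568777  -0.0028518] yaw 15.4520035
board edge [ 0.47290376 -0.03606627] yaw 15.134483 dist 101.257195
foot l [ 0.5808 -0.04  ] 1.7 -38.2
foot r [0.5601 0.0366] 2.2 41.1
top l [ 0.5758 -0.04  ] -3.1 -36.9
top r [0.5564 0.0318] -2.7 37.5
board l [ 0.4896 -0.0906] -99.7 -63.1
board r [0.4556 0.0317] -99.9 63.9
lidfl [ 0.5781 -0.0339] 0.7 -31.6
lidfr [0.5611 0.0292] 1.1 33.8
rib l [ 0.5902 -0.0194] 16.2 -20.8
rib r [0.5786 0.0231] 16.4 23.3
```

Request:
{"api": "send_rows", "payload": {
  "increments": [0,0,0,0.16,0,0,0,0.16,0,0,0,0.16,0,0,0,0.157,2.4,4.7,0,0,2.4,4.7,0,0,2.4,4.7,0,0,2.4,4.7,0,0]
}}

```text
t: 8.98
eef_pos: [0.4921, 0.1908, 0.1998]
orientation: [0.185, 0.983, -0.001, -0.001]
ft_force: [1.1, 0.5, 0.0]
opening: 0.0853
grip_force: 0.0
```

Request:
{"api": "send_rows", "payload": {
  "increments": [2.4,4.7,2,0,2.5,4.7,2,0,0,0,4,0,0,0,0,0,0,0,0,0]
}}

```text
t: 9.6
eef_pos: [0.4821, 0.2937, 0.1217]
orientation: [0.186, 0.983, -0.0, 0.0]
ft_force: [0.3, 0.4, 0.2]
opening: 0.0852
grip_force: 0.0
```

```bash
python3 w.py w6; python3 - <<'E'
from plate import *
m=np.load("pics/w6.npy",allow_pickle=True).item();i=cv2.imread("pics/w6.png")
q=np.array([[.5028,.286,.046],[.4814,.2943,.034]]);print(proj(m,q))
r=proj(m,q)[0].astype(int);plate(i,m,(r[1]-60,r[1]+60,r[0]-110,r[0]+110))
E
```

```text
9.6 [0.4821 0.2937 0.1217] [ 1.861e-01  9.825e-01 -3.000e-04  1.000e-04] [0.26 0.42 0.18]
[[281.38303854 251.14033497]
 [281.20852373 213.20784684]]
[ 230  224  104   28 1247]
yaw -21.56937 width 0.06952176934591832 face [0.50246173 0.28621424] origin [0.48107235 0.29466967]
```

View pics/w6.png

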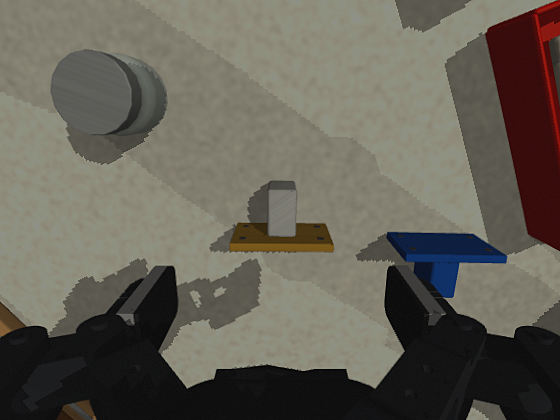

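Wrist view: the block at (282,210) and the plate at (282,240) sit between the open fingers. The blue decoy's near corner, at (388,235), is about 70 mm to the side, which is clear once the fingers are partly closed.

Request:
{"api": "send_rows", "payload": {
  "increments": [0.1,0.1,0,0,0,0,0,0,0,0,3,0,0,0,3.5,0,0,0,3,0,0,0,1.5,0,0,0,0.5,0,0,0,0,0],
  "hand": 0.6
}}

```text
t: 10.65
eef_pos: [0.4814, 0.2962, 0.007]
orientation: [0.185, 0.983, 0.0, 0.0]
ft_force: [-0.1, 0.1, 0.8]
opening: 0.0514
grip_force: 0.0
```

Request:
{"api": "send_rows", "payload": {
  "increments": [0,0,0,0,0,0,0,0,0,0,0,0,0,0,0,0,0,0,0,0,0,0,0,0],
  "hand": 0
}}

```text
t: 11.4
eef_pos: [0.4815, 0.2963, 0.0074]
orientation: [0.185, 0.983, 0.001, 0.001]
ft_force: [-1.9, -0.7, 6.0]
opening: 0.0188
grip_force: 59.8
```

Request:
{"api": "send_rows", "payload": {
  "increments": [0,0,-1,0,0,0,-3,0,0,0,-5,0,0,0,0,-0.16,0,0,0,-0.16,0,0,0,-0.16,0,0,0,-0.16,0,0,0,0]
}}

```text
t: 12.4
eef_pos: [0.4807, 0.2956, 0.0965]
orientation: [-0.133, 0.991, -0.0, -0.0]
ft_force: [-0.3, -0.0, -2.9]
opening: 0.0189
grip_force: 59.0
```

Request:
{"api": "send_rows", "payload": {
  "increments": [0.7,-4.5,0,0,0.7,-4.5,0,0,0.7,-4.5,0,0,0.7,-4.5,0,0,0.7,-4.5,0,0,0.7,-4.5,0,0,0.7,-4.2,0,0,0,0,0,0]
}}

```text
t: 13.4
eef_pos: [0.5159, -0.0227, 0.0967]
orientation: [-0.128, 0.992, -0.001, 0.0]
ft_force: [-0.3, 0.4, -2.5]
opening: 0.0187
grip_force: 59.2
```

Request:
{"api": "send_rows", "payload": {
  "increments": [0,0,3,0,0,0,2,0,0,0,0,0,0,0,0,0]
}}

```text
t: 13.9
eef_pos: [0.5165, -0.0175, 0.0471]
orientation: [-0.133, 0.991, 0.0, 0.0]
ft_force: [-0.6, -0.2, -1.9]
opening: 0.0194
grip_force: 59.2
```

```bash
python3 w.py w7
```

```text
13.9 [ 0.5165 -0.0175  0.0471] [-1.329e-01  9.911e-01  0.000e+00  4.000e-04] [-0.6  -0.16 -1.87]
```

View pics/w7.png

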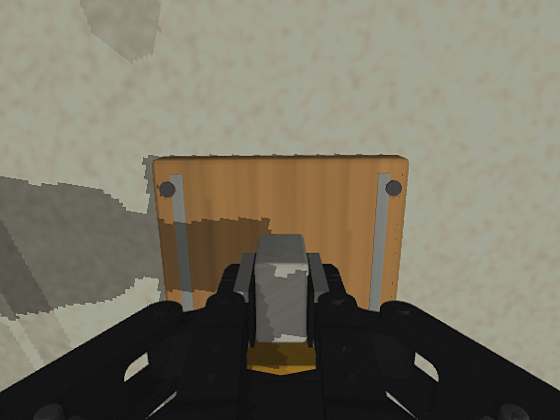

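Wrist view: the block is held centred between the pads (column 282). The jig's front corners are at (153,157) and (408,157), and the board screws at (167,189) and (394,188), so the jig midline is also at about 280.5. Next, the lateral and yaw residuals.

```bash
python3 - <<'E'
from h import *
from scipy.spatial.transform import Rotation as R
i=cv2.imread("pics/w7.png");m=np.load("pics/w7.npy",allow_pickle=True).item()
s=env.get_state();t=s['eef_pos'];Rt=R.from_quat(s['orientation']).as_matrix();print(t,np.degrees(np.arctan2(-Rt[1,0],-Rt[0,0])))
h=cv2.cvtColor(i,cv2.COLOR_BGR2HSV);w=((h[...,0]<25)&(h[...,1]>90));w[:150]=0
tool=lambda p:(Rt.T@(p-t))*1e3
def line(P):
    return np.polyfit(np.array(P)[:,1],np.array(P)[:,0],1)
P=[tool(onz(m,x,np.where(w[:,x])[0].min()-.5,.016)) for x in range(165,400)]
print("edge: x",np.mean([p[0] for p in P]),"slope deg",np.degrees(line(P)[0]))
c=[]
for r in range(165,215,5):
    k=np.where(w[r])[0];a=tool(onz(m,k.min()-.5,r,.016));b=tool(onz(m,k.max()+.5,r,.016));c.append((a[0],(a[1]+b[1])/2,b[1]-a[1]))
print(np.round(c,1))
g=((h[...,2]<100)&(h[...,1]<90)).astype(np.uint8)
for x0 in(155,380):
    ys,xs=np.where(g[178:200,x0:x0+28]);print("screw",tool(onz(m,xs.mean()+x0,ys.mean()+178,.016)))
zt=t[2]+.027
for r,a,b in((240,259.5,305),(262,256,308)): print("block",tool(onz(m,a,r,zt)),tool(onz(m,b,r,zt)))
E
```

```text
[ 0.51673867 -0.01765491  0.04737778] 15.279052299620304
edge: x 47.96205277746993 slope deg 0.31425609736198984
[[ 4.320e+01 -1.000e-01  1.283e+02]
 [ 4.070e+01 -1.000e-01  1.278e+02]
 [ 3.810e+01 -1.000e-01  1.283e+02]
 [ 3.560e+01 -3.000e-01  1.283e+02]
 [ 3.300e+01 -1.000e-01  1.283e+02]
 [ 3.040e+01 -1.000e-01  1.278e+02]
 [ 2.780e+01 -1.000e-01  1.283e+02]
 [ 2.510e+01  2.000e-01  1.283e+02]
 [ 2.250e+01 -1.000e-01  1.283e+02]
 [ 1.980e+01  2.000e-01  1.283e+02]]
screw [ 30.84560672 -57.56608478  31.34313096]
screw [31.45171878 57.32518607 31.31401514]
block [ 25.65942159  -7.13602538 -27.03887598] [ 25.6564959    8.86873432 -27.04279372]
block [ 17.23300643  -8.53889843 -27.02520255] [ 17.23031899  10.10459254 -27.02976736]
```

Request:
{"api": "send_rows", "payload": {
  "increments": [0,-0.04,1,-0.005,0,0,1,0,0,0,0.2,0,0,0,0,0,0,0,0,0]
}}

```text
t: 14.58
eef_pos: [0.5162, -0.0184, 0.0243]
orientation: [-0.136, 0.991, -0.0, 0.0]
ft_force: [0.4, 0.1, -2.7]
opening: 0.0189
grip_force: 59.3
```

Request:
{"api": "send_rows", "payload": {
  "increments": [0,0,0.1,0,0,0,0.1,0,0,0,0,0,0,0,0,0]
}}

```text
t: 15.08
eef_pos: [0.5163, -0.0184, 0.0234]
orientation: [-0.136, 0.991, 0.0, 0.0]
ft_force: [-6.3, -0.1, 9.4]
opening: 0.0189
grip_force: 61.1
```

Request:
{"api": "send_rows", "payload": {
  "increments": [0,0,-0.06,0,-0.5,0,0,0,-0.5,0,0,0,-0.5,0,0,0,-0.5,0,0,0,0,0,0,0,0,0,0,0]
}}

```text
t: 15.95
eef_pos: [0.536, -0.0133, 0.0234]
orientation: [-0.136, 0.991, -0.0, 0.001]
ft_force: [-0.9, -1.0, 5.2]
opening: 0.0189
grip_force: 60.4
```

Request:
{"api": "send_rows", "payload": {
  "increments": [-0.3,0,0,0,-0.3,0,0,0,-0.2,0,0,0,0,0,0,0,0,0,0,0]
}}

```text
t: 16.58
eef_pos: [0.5425, -0.0115, 0.0234]
orientation: [-0.135, 0.991, -0.0, -0.0]
ft_force: [-6.3, -1.4, 11.0]
opening: 0.019
grip_force: 61.2
```

Request:
{"api": "send_rows", "payload": {
  "increments": [0,0,-0.06,0,0,0,0,0,0,0,0,0]
}}

```text
t: 16.95
eef_pos: [0.5428, -0.0111, 0.0234]
orientation: [-0.136, 0.991, -0.0, -0.0]
ft_force: [-2.8, -1.9, 4.6]
opening: 0.0192
grip_force: 60.1
```

Request:
{"api": "send_rows", "payload": {
  "increments": [-0.2,0,0,0,0,0,0,0,0,0,0,0]
}}

```text
t: 17.32
eef_pos: [0.545, -0.0102, 0.0234]
orientation: [-0.136, 0.991, 0.0, 0.0]
ft_force: [-1.0, -1.1, 1.1]
opening: 0.0187
grip_force: 60.0
```

Request:
{"api": "send_rows", "payload": {
  "increments": [-0.2,0,0,0,0,0,0,0,0,0,0,0]
}}

```text
t: 17.7
eef_pos: [0.5466, -0.0098, 0.0234]
orientation: [-0.136, 0.991, 0.0, -0.0]
ft_force: [-4.8, -2.0, 5.0]
opening: 0.0191
grip_force: 60.3
```

Request:
{"api": "send_rows", "payload": {
  "increments": [-0.2,0,0,0,-0.2,0,0,0,0,0,0,0,0,0,0,0]
}}

```text
t: 18.2
eef_pos: [0.5496, -0.009, 0.0234]
orientation: [-0.136, 0.991, 0.0, -0.001]
ft_force: [-8.9, -2.0, 9.9]
opening: 0.0192
grip_force: 61.0
```

Request:
{"api": "send_rows", "payload": {
  "increments": [0,0,-0.03,0,0,0,0,0,0,0,0,0,0,0,0,0]
}}

```text
t: 18.7
eef_pos: [0.5496, -0.009, 0.0234]
orientation: [-0.136, 0.991, 0.0, -0.001]
ft_force: [-8.4, -2.3, 6.3]
opening: 0.0188
grip_force: 60.4
```

Request:
{"api": "send_rows", "payload": {
  "increments": [-0.2,0,0,0,-0.2,0,0,0,0,0,0,0,0,0,0,0]
}}

```text
t: 19.2
eef_pos: [0.5526, -0.0082, 0.0234]
orientation: [-0.136, 0.991, 0.0, -0.002]
ft_force: [-12.1, -2.5, 10.7]
opening: 0.0194
grip_force: 61.2
```

Request:
{"api": "send_rows", "payload": {
  "increments": [0,0,-0.06,0,0,0,0,0,0,0,0,0,0,0,0,0]
}}

```text
t: 19.7
eef_pos: [0.5526, -0.0082, 0.0235]
orientation: [-0.136, 0.991, -0.0, -0.002]
ft_force: [-8.7, -3.3, 4.6]
opening: 0.019
grip_force: 60.1
```

```bash
python3 w.py w8; python3 - <<'E'
from h import *
for k in range(1): cv2.imwrite("pics/side8.png",env.camera("side"))
cv2.imwrite("pics/top8.png",env.camera("top"))
s=env.get_state();print(s['eef_pos'],s['ft_force'],s['wrist_torque'])
t=cv2.imread("pics/side8.png")[185:275,225:345];w=cv2.imread("pics/w8.png")
cv2.imwrite("pics/c8.png",np.vstack([cv2.resize(t,(480,360),interpolation=2)[:300],cv2.resize(w[150:410,100:460],(480,300),interpolation=2)]))
E
```

```text
19.7 [ 0.5526 -0.0082  0.0235] [-0.1356  0.9908 -0.     -0.0021] [-8.68 -3.28  4.56]
[ 0.55259524 -0.00817546  0.02347233] [-9.23964675 -2.35358489  4.06399456] [-0.57072267  1.71289422  0.21256876]
```

View pics/c8.png

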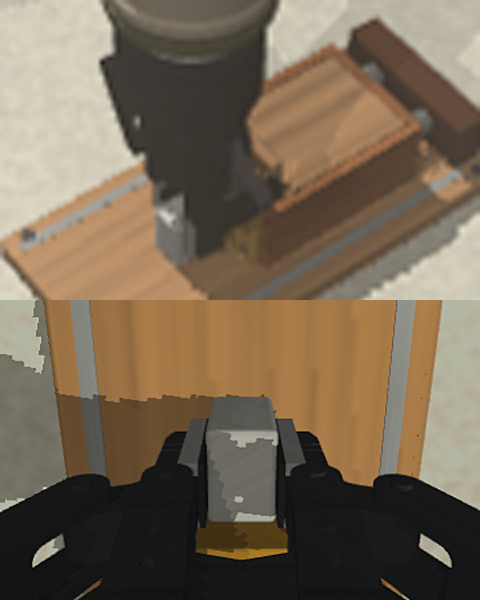

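The crop shows the plate standing on the board against the box end, with the lid flush. The wrist moment about z (+0.21 N·m) says the contact is heavier on the left, so I'll turn a little and add push.

Request:
{"api": "send_rows", "payload": {
  "increments": [0,0,-0.02,-0.004,-0.1,0,0,0,0,0,0,0,0,0,0,0]
}}

```text
t: 20.35
eef_pos: [0.5533, -0.008, 0.0235]
orientation: [-0.137, 0.991, 0.0, -0.002]
ft_force: [-9.3, -3.1, 4.5]
opening: 0.0192
grip_force: 60.2
```

```bash
python3 - <<'E'
from h import *
s=env.get_state();print(s['eef_pos'],s['orientation'],s['ft_force'],s['wrist_torque'])
E
```

```text
[ 0.55325101 -0.00801151  0.02346021] [-1.37395786e-01  9.90513390e-01  6.52205539e-06 -2.37102614e-03] [-9.30469881 -3.11420766  4.4636265 ] [-0.62627778  1.80490634 -0.02963978]
```

Request:
{"api": "send_rows", "payload": {
  "increments": [-0.1,0,-0.02,0,0,0,0,0,0,0,0,0,0,0,0,0]
}}

```text
t: 20.85
eef_pos: [0.554, -0.0078, 0.0235]
orientation: [-0.137, 0.991, -0.0, -0.003]
ft_force: [-10.1, -3.2, 2.1]
opening: 0.0188
grip_force: 60.1
```

```bash
python3 - <<'E'
from h import *
a=cv2.imread("pics/top0.png");b=env.camera("top")
F=[];T=[]
for k in range(4):
    env.camera("wrist") if k else None; s=env.get_state();F.append(s['ft_force']);T.append(s['wrist_torque'])
print(s['eef_pos'],np.mean(F,0),np.mean(T,0),s['grip_force'])
E
```

```text
[ 0.55398588 -0.00781307  0.02348428] [-8.9525928  -2.77081114  2.63821739] [-0.63857487  1.78559082  0.03843645] 60.07745683193207
```

```bash
python3 -c "
from workcell import env
print(env.finish_job())"
```

```text
the job is handed in; nothing more can be done
None
```

The lid is shut, and I handed the job in with the plate still gripped, standing on the board and pressed against the box end. The wrist read about 9.5 N at the end. Friction on the board makes the push on the box itself roughly 8 to 11 N, and centring is within about 1 mm by camera.

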